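# Pry out and pull a recorder's amplifier module

### The job

The blue-fronted amplifier module of the recorder has failed and must come out for repair; its screws are already undone. Swing both of its ejector levers fully outward so that they pry it up out of its socket, then lift it out of the bay and stand it upright on the foam floor of the grey service tray, setting it down gently, not dropping it. Leave the two white modules latched with their levers in, and do not push about or knock over anything else on the bench, nor the small screw jar in the tray.

Things in the scene. Friction and masses are not known exactly. Their poses are not given: they have to be found in the camera images.
- mainframe: Grey bench recorder, fixed, 170 (x) x 260 (y) x 136 mm high, panels facing up. Origin: centre of its underside on the bench. Card bay with three slots at x = 0, y = -92, -41.2 and +9.6 mm, the blue module in any one of them; beyond y = 36 mm a solid control unit. Bay floor 30 mm above the bench. Fixed rail lips along both long sides, 5 mm wide, top 135.5 mm up, inner edge at |x| = 65 mm.
- bridge_amp: Module to take out, loose, 0.35 to 0.6 kg, yaw as the recorder; x = its length, y = across the slot, z up. Origin: centre of its underside (30 mm up when seated). Shield can 70 x 40 x 98 mm with a flat foot to stand on; green board edges to |x| = 51 mm run in card guides (2 to 3 mm play); blue panel 126 x 48 mm, top 104 mm above the origin, with bow handle and two levers.
- bridge_amp_mid (a point): Centre of the module, 52 mm above its underside.
- bridge_amp_handle (a point): Centre of the bow handle's steel bar, 137 mm above the module's underside, over its centre of mass: bar 48 mm long (module's x), 10 mm wide (y), 10 mm high, 28 mm free under it between its two posts. The neighbours' handles are 50.8 mm away in y, centre to centre.
- bridge_amp_far (a joint): Ejector lever at the module's +x end, rad. 0 = latched, upright; grows to 0.6 (stop) as its tip swings outward, to the module's +x. Friction holds it anywhere; 3 to 8 N at the tip moves it. Its toe bears on the rail lip and raises this end of the module about 6 mm at 0.6; the hook under the lip lets go at about 0.3. Pushed on past the stop, the module tips. Starts at 0 to 0.06.
- bridge_amp_near (a joint): The same lever at the module's -x end; 0 = latched, grows to 0.6 as its tip swings outward, to the module's -x.
- bridge_amp_far_tip (a point): Middle of the top end of the +x lever; moves with it. Lever: black bar 14 mm wide (y), 10 mm thick (x), tip 45 mm above its hinge, which lies along y, 57 mm from the module's centre, 112 mm above its underside. Latched, the tip is 157 mm above the underside; about 28 mm free between lever and bow handle. It stays at nearly the same height as it swings 25 mm outward.
- bridge_amp_near_tip (a point): The same point of the lever at the module's -x end.
- tray: Grey service tray, fixed, 270 (x) x 180 (y) mm, rim 35 mm above the bench, walls 4 mm, black foam floor 10 mm above the bench (260 x 170 mm inside). Origin: centre of its underside on the bench. A small screw jar stands in its +x end.
- screw_jar_mid (a point): Middle of a small glass jar with white cap, diameter 36 mm, 45 mm high, standing loose on the foam in the tray, 80 to 100 mm from the tray's centre towards its +x. This point is 22 mm above its foot.
- amber_bottle_mid (a point): Bystander: amber glass bottle, diameter 64 mm, 140 mm high; its middle, 70 mm up.
- bark_jar_mid (a point): Bystander: clear jar with brown bark, diameter 68 mm, 93 mm high; its middle, 46 mm up.
- root_jar_mid (a point): Bystander: clear jar with dark roots, diameter 68 mm, 93 mm high; its middle, 46 mm up.
- carton_mid (a point): Bystander: blue carton 60 x 85 x 110 mm; its middle, 55 mm up.
- screwdriver_grip (a point): Bystander: red-handled screwdriver lying at the right; middle of its handle.
- transducer_mid (a point): Bystander: small aluminium force transducer, 100 x 22 x 18 mm, lying; its middle.
- white_amp_1_far (a joint): Ejector lever of the white module 1 at its +x end, built like those of the blue one; 0 = latched, to be left so.
- white_amp_1_near (a joint): Ejector lever of the white module 1 at its -x end, built like those of the blue one; 0 = latched, to be left so.
- white_amp_2_far (a joint): Ejector lever of the white module 2 at its +x end, built like those of the blue one; 0 = latched, to be left so.
- white_amp_2_near (a joint): Ejector lever of the white module 2 at its -x end, built like those of the blue one; 0 = latched, to be left so.
There are look-alikes about, which are no part of the job. What is meant by the part that bears screw_jar_mid is not brown, green or purple, and is the smaller of those in its own colour.

How it is judged:
By the outcome, as a careful person would: the job done as asked, in the order asked, and still so for the second after the job is handed in, with the robot touching nothing.
It also fails if it takes over 62 s, if anything falls off the work surface, if the arm or the gripper's body presses on something with over 40 N, if the wrist force passes 120 N, or if a joint passes its speed limit or range.

### The arm

A 6-joint arm with a two-finger parallel gripper is mounted at the origin on the work surface. World frame = base frame: x ahead of the robot, y to its left, z up, the work surface at z = 0. Lengths are in m, angles in rad, forces in N, time in s.
With the tool pointing down it reaches from about 0.4 to 0.825 m from the base axis. Payload 7 kg.
Tool frame: the origin (TCP) lies on the front face of the gripper's body, between the roots of the fingers; the fingertips stand 66 mm ahead of it and the grasp point (between the pads) lies 47 mm ahead of it; z points along the fingers, y is the line along which they close (so a half turn about z gives the same grasp; the last joint's range is limited). The gripper opens to 88 mm and grips with 3 to 60 N. Pads are 19 mm wide; open, the fingers measure 130 mm over their backs; the gripper's body (78 mm by 193 mm) begins 47 mm behind the grasp point.
Start: joints at [-0.885, 0.359, 0.012, 0, -1.224, -0.288], TCP at [0.261, -0.622, 0.292] pointing down, gripper open.
Joint ranges: [-3.07, 3.07], [-1.43, 2.12], [-1.02, 1.25], [-3.03, 1.67], [-3.05, -0], [-3.03, 3.03]. Speed limits (rad/s): [2.39, 2.39, 3.01, 3.14, 3.14, 3.14].

### API

Orientations are given as [roll, pitch, yaw] about the fixed x, y, z axes, in that order (R = Rz(yaw) Ry(pitch) Rx(roll)).
In Python, from station import arm gives the robot as it stands. The module is installed in compiled form; this text tells all that it offers.
- The arm moves only by the tool move_arm, never from a script. Its argument "increments" is a list of rows, each an object of numbers: "jaw": the gripper command: -1 is shut, 1 is fully open, values between are in proportion; "dx", "dy", "dz": the shift along the tool's x, y, z in m; "twist": the turn about the tool's z in rad. A call has 1 to 12 rows; each row shifts and turns the commanded pose from where the row before left it, along the tool's axes as they then stand; what a row does not reach is not made up. A row lasts 1/12 s, in which the tool goes at most 41.7 mm and 7.16 degrees, less where a joint would pass 70% of its speed; a pose out of reach is approached as far as the arm can. A call is refused whole if a number of a shift passes 0.0417 or a number of a turn 0.125, either way. A call with a gripper value outside its range is refused whole. The fingers move at their own pace and stop on an object; "force" is the grip in N (left out, the last holds). Time passes only in rows, so rows that do not move let the fingers close. It gives the time, the measured TCP pose, the force, the opening and the grip force at its end, in the units of the state.
- arm.get_state(): the state, without advancing time (a new reading comes with each control period).
- arm.grab_frame(name): name is "side" or "top"; returns the picture (420x560x3 uint8, blue, green, red); there is no depth.
- arm.camera_info(name): a dict with "K" (3x3 intrinsics, pixels), "k1" (the pictures are not rectified: a ray, as slopes to the right and down, at radius r is drawn at 1 + k1 r^2 times it, then the intrinsics apply), "extrinsics" (4x4, takes a point from camera to world coordinates). Camera axes: x right, y down, z forward; pixel columns grow to the right and rows downward; lengths in m; the calibration is good to about 2 mm. A picture is of the moment at which its call begins. camera_info takes no time and is no camera call.
- arm.job_done(): hands the job in; it is judged then, once.
Trained networks look in the newest picture that a camera, given by its name, has taken for a name from the list of things; names that differ only in an ending like _2 or _b are one class to them, and where a whole thing is asked for, a point or a joint stands for the part that bears it (a point fixed in the world has none). Each returns a list of dicts, best first, with "score" (0 to 1); they miss things now and then, are a little off and sometimes report something else, mostly with a low value. They report only what shows in the picture. A call takes as long as a camera call. They do not tell look-alikes from the thing itself.
- arm.find_in(camera, name): "position" ([x, y, z] in m, in world coordinates, good to about 4 mm: the middle of the surface that is visible of it).
- arm.silhouettes(camera, name): "pixels" (420x560 bool, what is visible of it).
- arm.pinpoint(camera, name): "position" ([x, y, z] in m, in world coordinates, good to about 4 mm: a listed point, or the origin of a listed thing).
The state is a dict: "t": time; "q": joint angles; "qd": joint speeds; "joint_efforts": joint torques, N m; "eef_pos": TCP position; "ee_rot": TCP orientation; "force": force on the tool from outside, world axes, zero at the start; "moment": the same for the moment, N m; "width": finger opening in m; "gripper_force": force on a finger pad.
Only numpy, scipy, OpenCV 4.12 (cv2) and the standard library are available. Lean on these libraries where they do the work, as an engineer would, in place of code of your own. Each camera call takes 0.05 s, during which the arm holds its last target. There are 200 camera calls.

## Working session

There is one attempt and no reset: what is moved stays moved. The work goes in short steps, Python scripts to look and compute and a tool call to move; the robot and the scene stay as the last step left them, time stands still between calls to the robot, and variables do not carry over. Pictures are saved under pics/ and viewed, at most 10 in all, crops included, and the job is handed in when it is done.

Besides the shell and the picture viewer there is one more tool, called after "Request:" by a JSON object that holds its "name" and its "arguments", one argument or row to a line. move_arm: Moves the arm, as the interface text tells. Its arguments: {"type":"object","properties":{"increments":{"type":"array"},"force":{"type":"number"}},"required":["increments"]}

```bash
mkdir -p pics; python3 - <<'E'
from station import arm
import cv2,numpy as np
for c in("top","side"):
    cv2.imwrite(f"pics/{c}0.png",arm.grab_frame(c))
    print(c,np.round(arm.camera_info(c)["extrinsics"],3).tolist(),arm.camera_info(c)["K"])
    for n in["mainframe","bridge_amp","bridge_amp_handle","bridge_amp_far_tip","bridge_amp_near_tip","tray","screw_jar_mid","amber_bottle_mid","bark_jar_mid","root_jar_mid","carton_mid","transducer_mid"]:
        print(n,[(np.round(d["position"],3).tolist(),round(d["score"],2)) for d in arm.pinpoint(c,n)][:4])
s=arm.get_state();print(s)
E
```

```text
top [[-0.003, -0.988, 0.153, 0.372], [-1.0, 0.007, 0.023, -0.022], [-0.024, -0.153, -0.988, 1.397], [0.0, 0.0, 0.0, 1.0]] [[414.9205044    0.         280.57485427]
 [  0.         414.9205044  206.57900843]
 [  0.           0.           1.        ]]
mainframe [([0.533, -0.179, -0.002], 0.82)]
bridge_amp [([0.533, -0.226, 0.034], 0.74)]
bridge_amp_handle [([0.531, -0.222, 0.167], 0.88), ([0.474, -0.228, 0.189], 0.75)]
bridge_amp_far_tip [([0.592, -0.218, 0.187], 0.39)]
bridge_amp_near_tip [([0.476, -0.226, 0.188], 0.41), ([0.589, -0.217, 0.187], 0.16)]
tray [([0.345, -0.437, 0.048], 0.62), ([0.477, -0.224, 0.188], 0.17)]
screw_jar_mid [([0.626, 0.101, 0.03], 0.6), ([0.729, -0.108, 0.021], 0.56), ([0.688, -0.043, 0.03], 0.53), ([0.752, 0.142, 0.03], 0.46)]
amber_bottle_mid [([0.448, 0.432, 0.069], 0.71)]
bark_jar_mid [([0.345, -0.436, 0.049], 0.96)]
root_jar_mid []
carton_mid []
transducer_mid [([0.762, -0.214, 0.009], 0.74)]
side [[-0.856, -0.274, 0.438, -0.01], [-0.517, 0.48, -0.709, 0.915], [-0.016, -0.833, -0.552, 0.837], [0.0, 0.0, 0.0, 1.0]] [[494.98460039   0.         285.1032054
[... 761 characters left out ...]
cer_mid [([0.754, -0.223, 0.01], 0.73)]
{'t': 1.3, 'q': array([-8.84899478e-01,  3.58604248e-01,  1.19118102e-02, -6.22103573e-06,
       -1.22408842e+00, -2.88134930e-01]), 'qd': array([ 0.00048303,  0.00017557, -0.00016113,  0.00061081,  0.00179295,
       -0.00121723]), 'joint_efforts': array([-1.74813813e-03, -5.82391691e+01,  2.93277222e+01,  7.00203538e+00,
        1.22507758e-02, -4.53966754e-05]), 'eef_pos': array([ 0.2614687 , -0.62228675,  0.29216252]), 'ee_rot': array([-3.14157948e+00,  1.00066608e-05, -2.74383285e+00]), 'force': array([-0.56770715, -0.26950455, -0.10609216]), 'moment': array([0.0010331 , 0.00324118, 0.03108118]), 'gripper_force': 0.0, 'width': 0.0875544548960009}
```

View pics/top0.png

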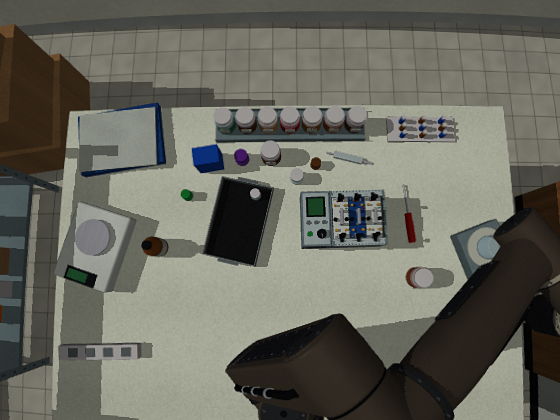

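View pics/side0.png

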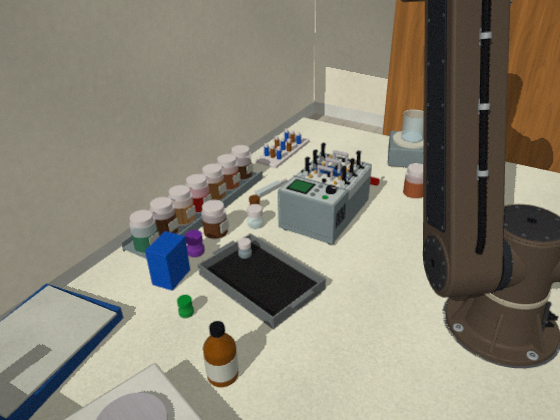

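The top picture shows the recorder at about cols 301-387, rows 190-247, with its blue module in the middle slot (handle near 356,218). The tray is around (238,222). Screw jar candidates are:
- white in the tray (255,194)
- bigger white one (296,176)
- purple (241,156)
- brown (315,162)
- green (186,195)

I choose the one in the tray. The levers that could be confused are the three rows of black knobs, and I want the blue module's row. A close crop and the yaws come next.

```bash
cat > h.py <<'E'
from station import arm
import cv2,numpy as np
def ray(c,px,z):
    I=arm.camera_info(c);K=np.array(I["K"]);T=np.array(I["extrinsics"])
    px=np.atleast_2d(px).astype(float)
    u=cv2.undistortPoints(px[:,None],K,np.array([I["k1"],0,0,0,0]))[:,0]
    d=np.c_[u,np.ones(len(u))]@T[:3,:3].T
    return T[:3,3]+d*((z-T[2,3])/d[:,2])[:,None]
def rect(c,n,z):
    m=arm.silhouettes(c,n)[0]["pixels"].astype(np.uint8)
    p=np.vstack([q[:,0] for q in cv2.findContours(m,0,1)[0]])
    p=cv2.convexHull(p)[:,0]
    return cv2.minAreaRect((ray(c,p,z)[:,:2]*1000).astype(np.float32))
E
python3 - <<'E'
from h import *
for n,z in(("mainframe",.136),("tray",.035),("bridge_amp",.134)):
    try: print(n,rect("top",n,z))
    except Exception as e: print(n,e)
a=cv2.imread("pics/top0.png")[170:270,200:400]
b=cv2.imread("pics/side0.png")[130:270,250:400]
cv2.imwrite("pics/c0.png",np.hstack([cv2.resize(a,(480,240)),cv2.resize(b,(257,240))]))
a=cv2.imread("pics/top0.png")[180:255,295:395]
cv2.imwrite("pics/c0.png",cv2.resize(a,(800,600),interpolation=2))
print(arm.get_state()['t'])
E
```

```text
mainframe ((530.9801025390625, -183.0746307373047), (178.83883666992188, 261.96014404296875), 1.2762706279754639)
tray ((538.2609252929688, 150.79879760742188), (187.7396697998047, 293.32403564453125), 76.32373809814453)
bridge_amp ((534.4730224609375, -225.9035186767578), (148.61087036132812, 51.28133773803711), 1.4486000537872314)
1.45
```

View pics/c0.png

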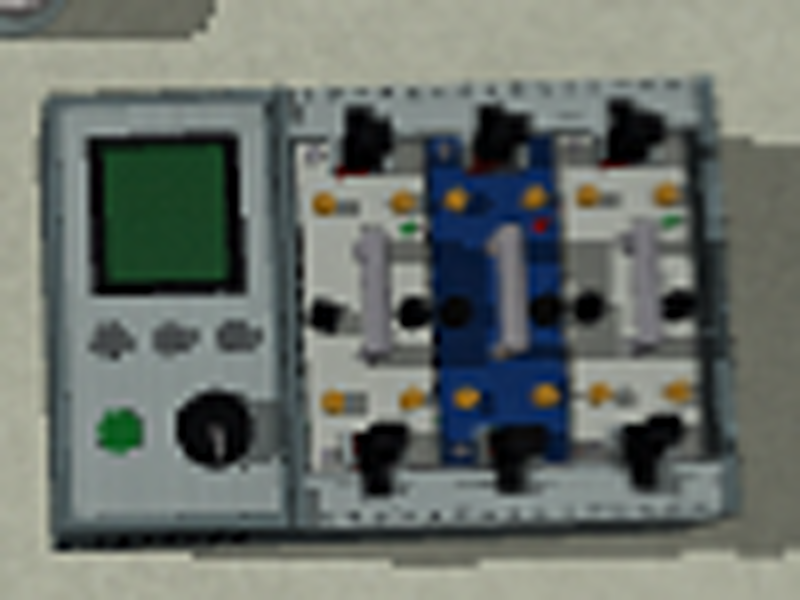

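The crop confirms it: the blue module sits in the middle slot (handle at about 356,216), between the two white ones, with levers at (357,195) and (359,238). From this, the module is at about (0.534, -0.223) with yaw about 0.04. I'm moving off with the fingers shut.

Request:
{"name": "move_arm", "arguments": {
  "increments": [
    {"twist": 0.12,"jaw": -1},
    {"twist": 0.12,"jaw": -1},
    {"twist": 0.12,"jaw": -1},
    {"dx": -0.02,"dy": 0.0323,"jaw": -1},
    {"dx": -0.021,"dy": 0.0323,"jaw": -1},
    {"dx": -0.021,"dy": 0.0323,"jaw": -1},
    {"dx": -0.021,"dy": 0.0323,"jaw": -1},
    {"dx": -0.021,"dy": 0.0323,"jaw": -1},
    {"dx": -0.021,"dy": 0.0323,"jaw": -1},
    {"dx": -0.021,"dy": 0.0323,"jaw": -1},
    {"dx": -0.021,"dy": 0.0323,"jaw": -1},
    {"dx": -0.021,"dy": 0.0323,"jaw": -1}
  ],
  "force": 20
}}

```text
$.increments[0]: bad value
```

Request:
{"name": "move_arm", "arguments": {
  "increments": [
    {"dx": -0.021,"dy": 0.0323,"jaw": -1},
    {"dx": -0.021,"dy": 0.0323,"jaw": -1},
    {"dx": -0.021,"dy": 0.0323,"jaw": -1},
    {"jaw": -1},
    {"jaw": -1}
  ]
}}

```text
$.increments[0]: bad value
```

Request:
{"name": "move_arm", "arguments": {
  "increments": [
    {"dx": 0,"dy": 0,"dz": 0,"twist": 0.12,"jaw": -1},
    {"dx": 0,"dy": 0,"dz": 0,"twist": 0.12,"jaw": -1},
    {"dx": 0,"dy": 0,"dz": 0,"twist": 0.12,"jaw": -1},
    {"dx": -0.02,"dy": 0.0323,"dz": 0,"twist": 0,"jaw": -1},
    {"dx": -0.021,"dy": 0.0323,"dz": 0,"twist": 0,"jaw": -1},
    {"dx": -0.021,"dy": 0.0323,"dz": 0,"twist": 0,"jaw": -1},
    {"dx": -0.021,"dy": 0.0323,"dz": 0,"twist": 0,"jaw": -1},
    {"dx": -0.021,"dy": 0.0323,"dz": 0,"twist": 0,"jaw": -1},
    {"dx": -0.021,"dy": 0.0323,"dz": 0,"twist": 0,"jaw": -1},
    {"dx": -0.021,"dy": 0.0323,"dz": 0,"twist": 0,"jaw": -1}
  ],
  "force": 20
}}

```text
t: 2.28
eef_pos: [0.3994, -0.3892, 0.2924]
ee_rot: [-3.141, 0.001, -3.104]
force: [0.9, 0.4, 0.1]
width: 0.0264
gripper_force: 0.0
```

Request:
{"name": "move_arm", "arguments": {
  "increments": [
    {"dx": -0.0205,"dy": 0.0322,"dz": 0,"twist": 0,"jaw": -1},
    {"dx": -0.0205,"dy": 0.0322,"dz": 0,"twist": 0,"jaw": -1},
    {"dx": -0.0205,"dy": 0.0322,"dz": 0,"twist": 0,"jaw": -1},
    {"dx": -0.0205,"dy": 0.0322,"dz": 0,"twist": 0,"jaw": -1},
    {"dx": -0.0205,"dy": 0.0322,"dz": 0,"twist": 0,"jaw": -1},
    {"dx": 0,"dy": 0,"dz": 0,"twist": 0,"jaw": -1},
    {"dx": 0,"dy": 0,"dz": 0,"twist": 0,"jaw": -1}
  ]
}}

```text
t: 2.87
eef_pos: [0.4962, -0.2243, 0.2923]
ee_rot: [-3.142, 0.0, -3.1]
force: [1.1, -1.1, -0.8]
width: 0.0006
gripper_force: 0.0
```

```bash
python3 - <<'E'
from h import *
f=arm.grab_frame("side")
cv2.imwrite("pics/s1.png",cv2.resize(f[100:250,240:400],(640,600),interpolation=2))
for n in["bridge_amp_handle","bridge_amp_far_tip","bridge_amp_near_tip"]:
    print(n,[(np.round(d["position"],3).tolist(),round(d["score"],2)) for d in arm.pinpoint("side",n)][:4])
s=arm.get_state();print(s['t'],s['eef_pos'],s['width'],s['force'])
E
```

```text
bridge_amp_handle [([0.536, -0.224, 0.166], 0.8), ([0.742, 0.254, 0.05], 0.37)]
bridge_amp_far_tip [([0.592, -0.223, 0.184], 0.42)]
bridge_amp_near_tip [([0.758, -0.222, 0.011], 0.65), ([0.474, -0.228, 0.188], 0.52)]
3.0667 [ 0.49464656 -0.22684091  0.2921534 ] 0.00032358641689535174 [-0.53863528  0.28268121 -1.01378288]
```

View pics/s1.png

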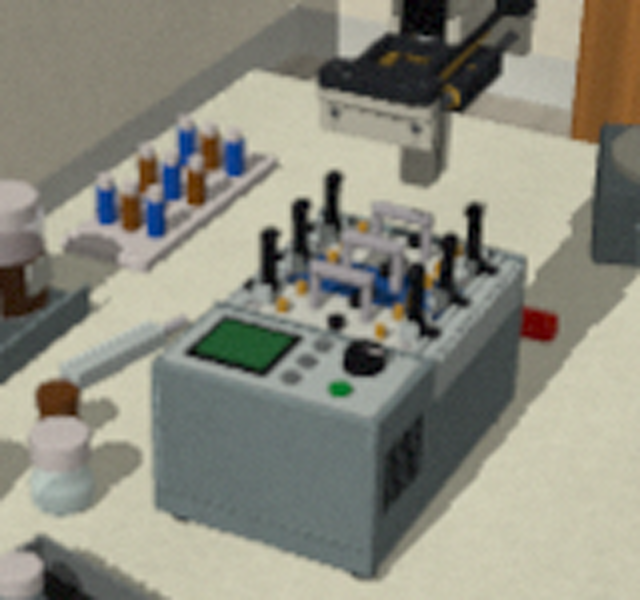

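Request:
{"name": "move_arm", "arguments": {
  "increments": [
    {"dx": 0,"dy": 0,"dz": 0.026,"twist": 0,"jaw": -1},
    {"dx": 0,"dy": 0,"dz": 0.02,"twist": 0,"jaw": -1},
    {"dx": 0,"dy": 0,"dz": 0.006,"twist": 0,"jaw": -1},
    {"dx": 0,"dy": 0,"dz": 0,"twist": 0,"jaw": -1}
  ]
}}

```text
t: 3.4
eef_pos: [0.4938, -0.2269, 0.2387]
ee_rot: [3.141, -0.003, -3.106]
force: [0.4, 0.8, 0.4]
width: 0.0004
gripper_force: 0.0
```

Request:
{"name": "move_arm", "arguments": {
  "increments": [
    {"dx": 0.003,"dy": 0,"dz": 0,"twist": 0,"jaw": -1},
    {"dx": 0.002,"dy": 0,"dz": 0,"twist": 0,"jaw": -1},
    {"dx": 0.002,"dy": 0,"dz": 0,"twist": 0,"jaw": -1},
    {"dx": 0.002,"dy": 0,"dz": 0,"twist": 0,"jaw": -1},
    {"dx": 0,"dy": 0,"dz": 0,"twist": 0,"jaw": -1}
  ]
}}

```text
t: 3.82
eef_pos: [0.4868, -0.2266, 0.2414]
ee_rot: [-3.141, 0.003, -3.104]
force: [2.4, -0.7, 0.9]
width: 0.0003
gripper_force: 1.2
```

Request:
{"name": "move_arm", "arguments": {
  "increments": [
    {"dx": 0.002,"dy": 0,"dz": 0,"twist": 0,"jaw": -1},
    {"dx": 0.002,"dy": 0,"dz": 0,"twist": 0,"jaw": -1},
    {"dx": 0.002,"dy": 0,"dz": 0,"twist": 0,"jaw": -1},
    {"dx": 0,"dy": 0,"dz": 0,"twist": 0,"jaw": -1}
  ]
}}

```text
t: 4.15
eef_pos: [0.4824, -0.2268, 0.2421]
ee_rot: [-3.14, 0.006, -3.103]
force: [6.4, 0.4, 4.0]
width: 0.0003
gripper_force: 3.8
```

Request:
{"name": "move_arm", "arguments": {
  "increments": [
    {"dx": 0.002,"dy": 0,"dz": 0,"twist": 0,"jaw": -1},
    {"dx": 0.002,"dy": 0,"dz": 0,"twist": 0,"jaw": -1},
    {"dx": 0,"dy": 0,"dz": 0,"twist": 0,"jaw": -1}
  ]
}}

```text
t: 4.4
eef_pos: [0.4791, -0.227, 0.2425]
ee_rot: [-3.14, 0.008, -3.103]
force: [6.9, 0.8, 5.6]
width: 0.0003
gripper_force: 4.4
```

Request:
{"name": "move_arm", "arguments": {
  "increments": [
    {"dx": 0.001,"dy": 0,"dz": 0,"twist": 0,"jaw": -1},
    {"dx": 0.001,"dy": 0,"dz": 0,"twist": 0,"jaw": -1},
    {"dx": 0,"dy": 0,"dz": 0,"twist": 0,"jaw": -1},
    {"dx": 0,"dy": 0,"dz": 0,"twist": 0,"jaw": -1}
  ]
}}

```text
t: 4.73
eef_pos: [0.4774, -0.2271, 0.2427]
ee_rot: [-3.14, 0.008, -3.102]
force: [8.0, 1.3, 6.2]
width: 0.0005
gripper_force: 4.6
```

```bash
python3 - <<'E'
from h import *
f=arm.grab_frame("side")
cv2.imwrite("pics/s2.png",cv2.resize(f[130:205,270:370],(800,600),interpolation=2))
for n in["bridge_amp_handle","bridge_amp_far_tip","bridge_amp_near_tip"]:
    print(n,[(np.round(d["position"],3).tolist(),round(d["score"],2)) for d in arm.pinpoint("side",n)][:4])
s=arm.get_state();print(s['t'],s['eef_pos'],s['force'])
E
```

```text
bridge_amp_handle [([0.536, -0.222, 0.168], 0.9)]
bridge_amp_far_tip [([0.344, -0.437, 0.047], 0.65), ([0.589, -0.224, 0.188], 0.47)]
bridge_amp_near_tip []
4.9333 [ 0.47741808 -0.22707502  0.2427289 ] [ 7.99309702 -0.11297499  7.12166663]
```

View pics/s2.png

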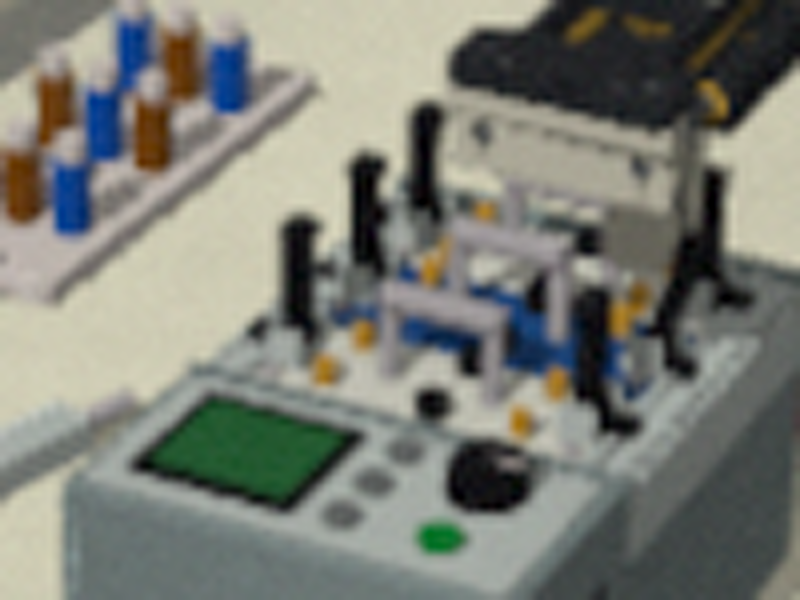

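The near lever (crop 680,290) leans outward with the finger against it, at roughly 0.45 rad. I'll push on to the stop.

Request:
{"name": "move_arm", "arguments": {
  "increments": [
    {"dx": 0.001,"dy": 0,"dz": 0,"twist": 0,"jaw": -1},
    {"dx": 0.001,"dy": 0,"dz": 0,"twist": 0,"jaw": -1},
    {"dx": 0,"dy": 0,"dz": 0,"twist": 0,"jaw": -1},
    {"dx": 0,"dy": 0,"dz": 0,"twist": 0,"jaw": -1}
  ]
}}

```text
t: 5.27
eef_pos: [0.476, -0.2271, 0.2428]
ee_rot: [-3.139, 0.009, -3.102]
force: [9.9, 1.2, 5.9]
width: 0.0004
gripper_force: 5.4
```

Request:
{"name": "move_arm", "arguments": {
  "increments": [
    {"dx": 0.001,"dy": 0,"dz": 0,"twist": 0,"jaw": -1},
    {"dx": 0,"dy": 0,"dz": 0,"twist": 0,"jaw": -1},
    {"dx": 0,"dy": 0,"dz": 0,"twist": 0,"jaw": -1}
  ]
}}

```text
t: 5.52
eef_pos: [0.4747, -0.2272, 0.2429]
ee_rot: [-3.139, 0.009, -3.102]
force: [8.3, 0.4, 7.4]
width: 0.0007
gripper_force: 4.9
```

Request:
{"name": "move_arm", "arguments": {
  "increments": [
    {"dx": 0.001,"dy": 0,"dz": 0,"twist": 0,"jaw": -1},
    {"dx": 0,"dy": 0,"dz": 0,"twist": 0,"jaw": -1},
    {"dx": 0,"dy": 0,"dz": 0,"twist": 0,"jaw": -1}
  ]
}}

```text
t: 5.77
eef_pos: [0.474, -0.2273, 0.243]
ee_rot: [-3.139, 0.009, -3.102]
force: [9.1, 0.1, 7.8]
width: 0.0005
gripper_force: 5.3
```

Request:
{"name": "move_arm", "arguments": {
  "increments": [
    {"dx": 0.001,"dy": 0,"dz": 0,"twist": 0,"jaw": -1},
    {"dx": 0,"dy": 0,"dz": 0,"twist": 0,"jaw": -1},
    {"dx": 0,"dy": 0,"dz": 0,"twist": 0,"jaw": -1}
  ]
}}

```text
t: 6.02
eef_pos: [0.4734, -0.2273, 0.2431]
ee_rot: [-3.139, 0.01, -3.102]
force: [10.1, 0.9, 5.5]
width: 0.0005
gripper_force: 5.8
```

Request:
{"name": "move_arm", "arguments": {
  "increments": [
    {"dx": 0.001,"dy": 0,"dz": 0,"twist": 0,"jaw": -1},
    {"dx": 0,"dy": 0,"dz": 0,"twist": 0,"jaw": -1},
    {"dx": 0,"dy": 0,"dz": 0,"twist": 0,"jaw": -1}
  ]
}}

```text
t: 6.27
eef_pos: [0.4727, -0.2273, 0.243]
ee_rot: [-3.139, 0.011, -3.102]
force: [11.3, -0.4, 5.1]
width: 0.0001
gripper_force: 6.3
```

```bash
python3 - <<'E'
from h import *
for c in("side","top"):
  f=arm.grab_frame(c)
  if c=="side": cv2.imwrite("pics/s3.png",cv2.resize(f[130:205,270:370],(800,600),interpolation=2))
  for n in["bridge_amp_handle","bridge_amp_far_tip","bridge_amp_near_tip"]:
    print(n,[(np.round(d["position"],3).tolist(),round(d["score"],2)) for d in arm.pinpoint(c,n)][:4])
s=arm.get_state();print(s['t'],s['eef_pos'],s['force'])
E
```

```text
bridge_amp_handle [([0.534, -0.222, 0.168], 0.81)]
bridge_amp_far_tip [([0.592, -0.225, 0.188], 0.63), ([0.757, -0.224, 0.008], 0.36)]
bridge_amp_near_tip [([0.456, -0.232, 0.184], 0.38)]
bridge_amp_handle []
bridge_amp_far_tip [([0.59, -0.219, 0.187], 0.57)]
bridge_amp_near_tip []
6.6667 [ 0.47273668 -0.22726308  0.24304665] [12.05345473  0.31625327  6.36478947]
```

View pics/s3.png

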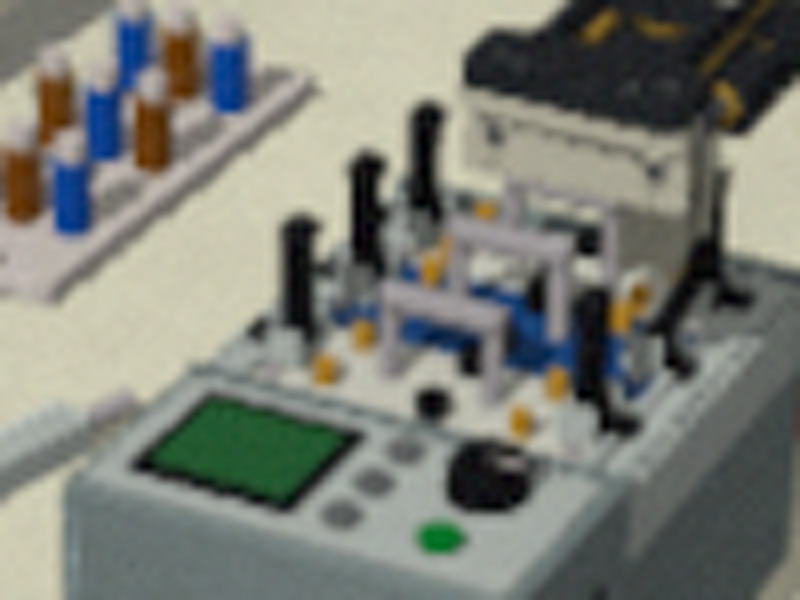

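Request:
{"name": "move_arm", "arguments": {
  "increments": [
    {"dx": 0.0015,"dy": 0,"dz": 0,"twist": 0,"jaw": -1},
    {"dx": 0,"dy": 0,"dz": 0,"twist": 0,"jaw": -1},
    {"dx": 0,"dy": 0,"dz": 0,"twist": 0,"jaw": -1}
  ]
}}

```text
t: 6.92
eef_pos: [0.4709, -0.2274, 0.2432]
ee_rot: [-3.139, 0.01, -3.102]
force: [11.2, 2.0, 7.0]
width: 0.0009
gripper_force: 5.8
```

Request:
{"name": "move_arm", "arguments": {
  "increments": [
    {"dx": 0.0015,"dy": 0,"dz": 0,"twist": 0,"jaw": -1},
    {"dx": 0,"dy": 0,"dz": 0,"twist": 0,"jaw": -1},
    {"dx": 0,"dy": 0,"dz": 0,"twist": 0,"jaw": -1}
  ]
}}

```text
t: 7.17
eef_pos: [0.4697, -0.2275, 0.2432]
ee_rot: [-3.139, 0.011, -3.102]
force: [10.7, 1.4, 5.9]
width: 0.0006
gripper_force: 6.3
```

```bash
cat >> h.py <<'E'
def pts(names,k=3,cams=("side","top")):
    for c in cams:
        for n in names:
            P=[]
            for _ in range(k):
                arm.grab_frame(c)
                r=[d for d in arm.pinpoint(c,n) if d["position"][2]>.1 and .4<d["position"][0]<.65]
                if r:P.append(r[0]["position"])
            print(c,n,len(P),np.round(np.mean(P,0),4) if P else None, np.round(np.std(P,0),4) if P else None)
    s=arm.get_state();print(s['t'],s['eef_pos'],s['force'])
E
python3 - <<'E'
from h import *
pts(["bridge_amp_near_tip","bridge_amp_handle"],4,("side",))
f=arm.grab_frame("side")
a=cv2.imread("pics/side0.png")
cv2.imwrite("pics/s4.png",np.hstack([cv2.resize(a[135:200,315:375],(400,433),interpolation=2),cv2.resize(f[135:200,315:375],(400,433),interpolation=2)]))
E
```

```text
side bridge_amp_near_tip 2 [ 0.4526 -0.2296  0.183 ] [0.0015 0.0004 0.0004]
side bridge_amp_handle 3 [ 0.5335 -0.2223  0.169 ] [0.0013 0.0013 0.0006]
7.9667 [ 0.46974691 -0.22745669  0.24318969] [11.20649679  0.61383317  6.61873414]
```

View pics/s4.png

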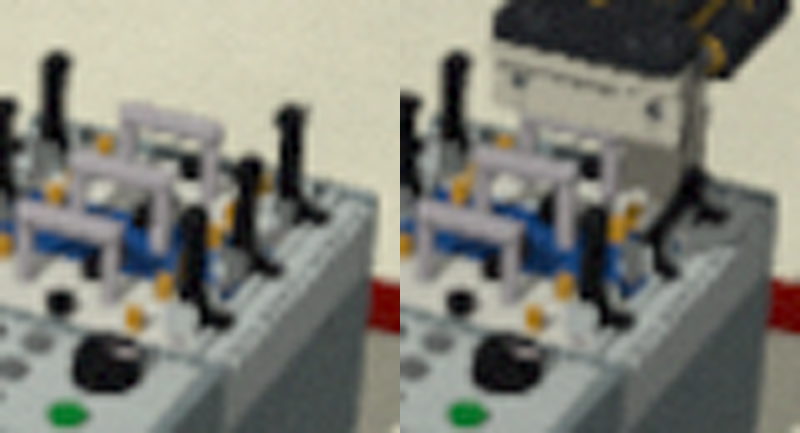

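Request:
{"name": "move_arm", "arguments": {
  "increments": [
    {"dx": 0.0015,"dy": 0,"dz": 0,"twist": 0,"jaw": -1},
    {"dx": 0,"dy": 0,"dz": 0,"twist": 0,"jaw": -1},
    {"dx": 0,"dy": 0,"dz": 0,"twist": 0,"jaw": -1}
  ]
}}

```text
t: 8.27
eef_pos: [0.4688, -0.2275, 0.2432]
ee_rot: [-3.139, 0.012, -3.102]
force: [14.5, 0.1, 4.6]
width: 0.0004
gripper_force: 7.1
```

Request:
{"name": "move_arm", "arguments": {
  "increments": [
    {"dx": 0.001,"dy": 0,"dz": 0,"twist": 0,"jaw": -1},
    {"dx": 0,"dy": 0,"dz": 0,"twist": 0,"jaw": -1},
    {"dx": 0,"dy": 0,"dz": 0,"twist": 0,"jaw": -1}
  ]
}}

```text
t: 8.52
eef_pos: [0.4682, -0.2275, 0.2432]
ee_rot: [-3.139, 0.013, -3.102]
force: [15.6, -0.0, 3.2]
width: 0.0004
gripper_force: 7.6
```

Request:
{"name": "move_arm", "arguments": {
  "increments": [
    {"dx": 0.0015,"dy": 0,"dz": 0,"twist": 0,"jaw": -1},
    {"dx": 0,"dy": 0,"dz": 0,"twist": 0,"jaw": -1},
    {"dx": 0,"dy": 0,"dz": 0,"twist": 0,"jaw": -1}
  ]
}}

```text
t: 8.77
eef_pos: [0.4664, -0.2276, 0.2435]
ee_rot: [-3.139, 0.012, -3.102]
force: [13.1, 0.8, 6.2]
width: 0.0004
gripper_force: 6.9
```

```bash
python3 - <<'E'
from h import *
pts(["bridge_amp_near_tip","bridge_amp_handle","bridge_amp_far_tip"],5,("side",))
E
```

```text
side bridge_amp_near_tip 5 [ 0.4482 -0.2295  0.1829] [0.0006 0.0028 0.0014]
side bridge_amp_handle 5 [ 0.5322 -0.2219  0.1685] [0.0016 0.0015 0.0007]
side bridge_amp_far_tip 4 [ 0.5908 -0.222   0.1883] [0.0009 0.0004 0.0013]
10.2667 [ 0.46632552 -0.22761726  0.24346642] [12.45311402  1.08014379  5.42735634]
```

Request:
{"name": "move_arm", "arguments": {
  "increments": [
    {"dx": -0.004,"dy": 0,"dz": 0,"twist": 0,"jaw": -1},
    {"dx": -0.002,"dy": 0,"dz": -0.015,"twist": 0,"jaw": -1},
    {"dx": 0,"dy": 0,"dz": -0.017,"twist": 0,"jaw": -1},
    {"dx": -0.033,"dy": 0.002,"dz": 0,"twist": 0,"jaw": -1},
    {"dx": -0.033,"dy": 0,"dz": 0,"twist": 0,"jaw": -1},
    {"dx": -0.033,"dy": 0,"dz": 0,"twist": 0,"jaw": -1},
    {"dx": 0,"dy": 0,"dz": 0,"twist": 0,"jaw": -1},
    {"dx": 0,"dy": 0,"dz": 0,"twist": 0,"jaw": -1}
  ]
}}

```text
t: 10.93
eef_pos: [0.5665, -0.221, 0.2708]
ee_rot: [3.141, -0.003, -3.103]
force: [0.2, -0.2, 0.1]
width: 0.0006
gripper_force: 0.0
```

```bash
python3 - <<'E'
from h import *
pts(["bridge_amp_near_tip","bridge_amp_handle","bridge_amp_far_tip"],2,("side",))
E
```

```text
side bridge_amp_near_tip 2 [ 0.4526 -0.2283  0.184 ] [0.001  0.001  0.0003]
side bridge_amp_handle 1 [ 0.5365 -0.2212  0.1701] [0. 0. 0.]
side bridge_amp_far_tip 2 [ 0.5946 -0.2226  0.1849] [0.0009 0.001  0.0008]
11.5333 [ 0.56587852 -0.22140147  0.272386  ] [-0.39064351  0.41467996 -0.45765743]
```

Request:
{"name": "move_arm", "arguments": {
  "increments": [
    {"dx": -0.007,"dy": 0,"dz": 0.01,"twist": 0,"jaw": -1},
    {"dx": 0,"dy": 0,"dz": 0.021,"twist": 0,"jaw": -1},
    {"dx": 0,"dy": 0,"dz": 0,"twist": 0,"jaw": -1},
    {"dx": 0,"dy": 0,"dz": 0,"twist": 0,"jaw": -1}
  ]
}}

```text
t: 11.87
eef_pos: [0.5726, -0.221, 0.2397]
ee_rot: [3.141, -0.003, -3.104]
force: [0.0, 0.2, 1.1]
width: 0.0003
gripper_force: 0.0
```

Request:
{"name": "move_arm", "arguments": {
  "increments": [
    {"dx": -0.003,"dy": 0,"dz": 0,"twist": 0,"jaw": -1},
    {"dx": -0.003,"dy": 0,"dz": 0,"twist": 0,"jaw": -1},
    {"dx": -0.003,"dy": 0,"dz": 0,"twist": 0,"jaw": -1},
    {"dx": -0.002,"dy": 0,"dz": 0,"twist": 0,"jaw": -1},
    {"dx": -0.002,"dy": 0,"dz": 0,"twist": 0,"jaw": -1},
    {"dx": 0,"dy": 0,"dz": 0,"twist": 0,"jaw": -1}
  ]
}}

```text
t: 12.37
eef_pos: [0.5856, -0.2209, 0.2423]
ee_rot: [-3.141, -0.001, -3.104]
force: [-7.5, 0.2, 6.7]
width: 0.0003
gripper_force: 4.2
```

Request:
{"name": "move_arm", "arguments": {
  "increments": [
    {"dx": -0.002,"dy": 0,"dz": 0,"twist": 0,"jaw": -1},
    {"dx": -0.002,"dy": 0,"dz": 0,"twist": 0,"jaw": -1},
    {"dx": -0.002,"dy": 0,"dz": 0,"twist": 0,"jaw": -1},
    {"dx": 0,"dy": 0,"dz": 0,"twist": 0,"jaw": -1},
    {"dx": 0,"dy": 0,"dz": 0,"twist": 0,"jaw": -1}
  ]
}}

```text
t: 12.78
eef_pos: [0.5914, -0.2209, 0.2427]
ee_rot: [-3.141, -0.001, -3.104]
force: [-7.6, -0.9, 7.6]
width: 0.0002
gripper_force: 4.4
```

```bash
python3 - <<'E'
from h import *
pts(["bridge_amp_near_tip","bridge_amp_handle","bridge_amp_far_tip"],3,("side",))
E
```

```text
side bridge_amp_near_tip 3 [ 0.4606 -0.2276  0.1955] [0.0003 0.0018 0.0006]
side bridge_amp_handle 3 [ 0.5432 -0.2227  0.1755] [0.0005 0.0009 0.001 ]
side bridge_amp_far_tip 3 [ 0.6108 -0.2211  0.1832] [0.0012 0.001  0.0012]
13.6833 [ 0.59138368 -0.22093252  0.24277528] [-7.13718364 -0.13674907  8.45776117]
```

Request:
{"name": "move_arm", "arguments": {
  "increments": [
    {"dx": -0.002,"dy": 0,"dz": 0,"twist": 0,"jaw": -1},
    {"dx": -0.002,"dy": 0,"dz": 0,"twist": 0,"jaw": -1},
    {"dx": -0.001,"dy": 0,"dz": 0,"twist": 0,"jaw": -1},
    {"dx": 0,"dy": 0,"dz": 0,"twist": 0,"jaw": -1},
    {"dx": 0,"dy": 0,"dz": 0,"twist": 0,"jaw": -1}
  ]
}}

```text
t: 14.1
eef_pos: [0.5957, -0.2209, 0.2427]
ee_rot: [-3.141, -0.002, -3.104]
force: [-6.1, -0.7, 7.9]
width: 0.0003
gripper_force: 4.3
```

```bash
python3 - <<'E'
from h import *
pts(["bridge_amp_near_tip","bridge_amp_handle","bridge_amp_far_tip"],3,("side",))
E
```

```text
side bridge_amp_near_tip 3 [ 0.4608 -0.2282  0.199 ] [0.0014 0.0027 0.0011]
side bridge_amp_handle 3 [ 0.5419 -0.2223  0.176 ] [0.0024 0.0007 0.0012]
side bridge_amp_far_tip 3 [ 0.6179 -0.2241  0.1835] [0.0007 0.0016 0.001 ]
15.0 [ 0.59665293 -0.22083616  0.24294747] [-6.26520115 -1.15941136  7.81466974]
```

Request:
{"name": "move_arm", "arguments": {
  "increments": [
    {"dx": -0.002,"dy": 0,"dz": 0,"twist": 0,"jaw": -1},
    {"dx": -0.002,"dy": 0,"dz": 0,"twist": 0,"jaw": -1},
    {"dx": -0.001,"dy": 0,"dz": 0,"twist": 0,"jaw": -1},
    {"dx": 0,"dy": 0,"dz": 0,"twist": 0,"jaw": -1},
    {"dx": 0,"dy": 0,"dz": 0,"twist": 0,"jaw": -1}
  ]
}}

```text
t: 15.42
eef_pos: [0.6008, -0.2207, 0.2426]
ee_rot: [-3.141, -0.002, -3.104]
force: [-8.7, -1.2, 7.2]
width: 0.0001
gripper_force: 5.3
```

```bash
python3 - <<'E'
from h import *
pts(["bridge_amp_near_tip","bridge_amp_handle","bridge_amp_far_tip"],3,("side",))
E
```

```text
side bridge_amp_near_tip 3 [ 0.462  -0.2263  0.2009] [0.001  0.0021 0.0019]
side bridge_amp_handle 3 [ 0.5437 -0.2209  0.1766] [0.0009 0.0009 0.0007]
side bridge_amp_far_tip 3 [ 0.6202 -0.221   0.1827] [0.0009 0.0023 0.0014]
16.3167 [ 0.60074013 -0.22068064  0.24254747] [-9.01049532 -0.2254135   7.52016785]
```

Request:
{"name": "move_arm", "arguments": {
  "increments": [
    {"dx": -0.002,"dy": 0,"dz": 0,"twist": 0,"jaw": -1},
    {"dx": -0.002,"dy": 0,"dz": 0,"twist": 0,"jaw": -1},
    {"dx": 0,"dy": 0,"dz": 0,"twist": 0,"jaw": -1},
    {"dx": 0,"dy": 0,"dz": 0,"twist": 0,"jaw": -1}
  ]
}}

```text
t: 16.65
eef_pos: [0.6054, -0.2203, 0.2421]
ee_rot: [-3.141, -0.001, -3.104]
force: [-5.0, -1.6, 3.5]
width: 0.0003
gripper_force: 2.6
```

```bash
python3 - <<'E'
from h import *
pts(["bridge_amp_near_tip","bridge_amp_handle","bridge_amp_far_tip"],3,("side",))
f=arm.grab_frame("side")
cv2.imwrite("pics/s5.png",cv2.resize(f[125:215,270:390],(800,600),interpolation=2))
E
```

```text
side bridge_amp_near_tip 3 [ 0.4632 -0.2326  0.1951] [0.0017 0.0016 0.0018]
side bridge_amp_handle 3 [ 0.5455 -0.2223  0.1781] [0.0013 0.0004 0.001 ]
side bridge_amp_far_tip 3 [ 0.6283 -0.2206  0.1812] [0.0004 0.0002 0.0004]
17.55 [ 0.60620885 -0.22004512  0.24160785] [-4.89624258 -1.40753679  6.26423736]
```

View pics/s5.png

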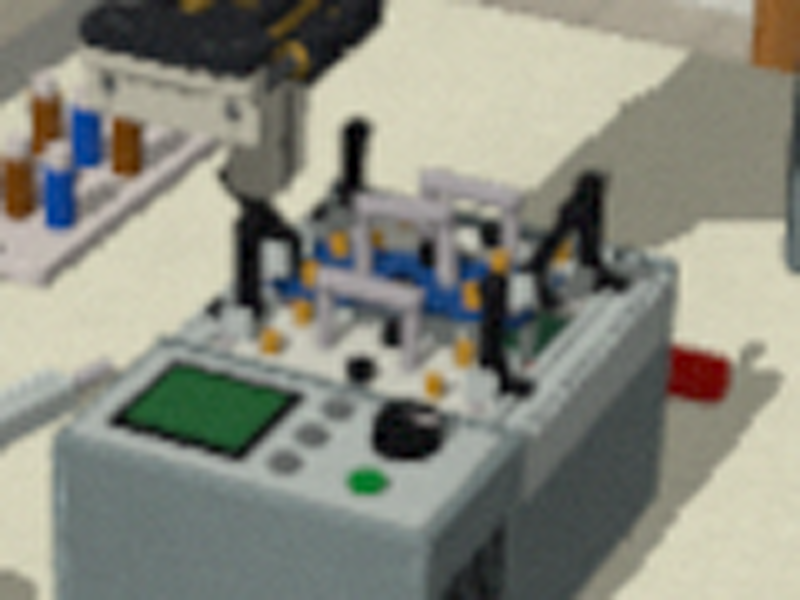

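The blue module's far lever (crop 260,215) now leans well outward and the near lever (570,220) stays out. The module is raised and slightly tilted toward +x. I'll push a little more.

Request:
{"name": "move_arm", "arguments": {
  "increments": [
    {"dx": -0.002,"dy": 0,"dz": 0,"twist": 0,"jaw": -1},
    {"dx": -0.001,"dy": 0,"dz": 0,"twist": 0,"jaw": -1},
    {"dx": 0,"dy": 0,"dz": 0,"twist": 0,"jaw": -1},
    {"dx": 0,"dy": 0,"dz": 0,"twist": 0,"jaw": -1}
  ]
}}

```text
t: 17.93
eef_pos: [0.609, -0.2197, 0.2411]
ee_rot: [3.142, -0.0, -3.104]
force: [-4.9, -1.3, 3.7]
width: 0.0002
gripper_force: 2.8
```

```bash
python3 - <<'E'
from h import *
pts(["bridge_amp_near_tip","bridge_amp_handle","bridge_amp_far_tip"],3,("side",))
E
```

```text
side bridge_amp_near_tip 3 [ 0.4679 -0.2303  0.204 ] [0.0008 0.0023 0.0022]
side bridge_amp_handle 3 [ 0.5486 -0.2223  0.1798] [0.0008 0.0008 0.001 ]
side bridge_amp_far_tip 3 [ 0.6309 -0.2207  0.1791] [0.0018 0.0007 0.0007]
18.8333 [ 0.60893198 -0.21972447  0.24112526] [-4.27273092 -0.95492008  2.96489614]
```

Request:
{"name": "move_arm", "arguments": {
  "increments": [
    {"dx": 0.002,"dy": 0,"dz": 0,"twist": 0,"jaw": -1},
    {"dx": 0.002,"dy": 0,"dz": 0,"twist": 0,"jaw": -1},
    {"dx": 0.002,"dy": 0,"dz": 0,"twist": 0,"jaw": -1},
    {"dx": 0.002,"dy": 0,"dz": 0,"twist": 0,"jaw": -1},
    {"dx": 0.002,"dy": 0,"dz": 0,"twist": 0,"jaw": -1},
    {"dx": 0.002,"dy": 0,"dz": 0,"twist": 0,"jaw": -1},
    {"dx": 0.002,"dy": 0,"dz": 0,"twist": 0,"jaw": -1},
    {"dx": 0.002,"dy": 0,"dz": 0,"twist": 0,"jaw": -1},
    {"dx": 0.002,"dy": 0,"dz": 0,"twist": 0,"jaw": -1},
    {"dx": 0,"dy": 0,"dz": 0,"twist": 0,"jaw": -1}
  ]
}}

```text
t: 19.67
eef_pos: [0.5907, -0.2204, 0.241]
ee_rot: [3.141, -0.0, -3.104]
force: [0.4, -0.2, 0.3]
width: 0.0007
gripper_force: 0.0
```

Request:
{"name": "move_arm", "arguments": {
  "increments": [
    {"dx": 0,"dy": 0,"dz": -0.02,"twist": 0,"jaw": -1},
    {"dx": 0,"dy": 0,"dz": -0.03,"twist": 0,"jaw": -1},
    {"dx": 0,"dy": 0,"dz": 0,"twist": 0,"jaw": -0.3},
    {"dx": 0,"dy": 0,"dz": 0,"twist": 0,"jaw": -0.3}
  ]
}}

```text
t: 20.0
eef_pos: [0.592, -0.2206, 0.2932]
ee_rot: [-3.141, 0.004, -3.104]
force: [-0.0, 0.3, -0.8]
width: 0.0087
gripper_force: 0.0
```

```bash
python3 - <<'E'
from h import *
pts(["bridge_amp_near_tip","bridge_amp_handle","bridge_amp_far_tip"],4,("side",))
pts(["bridge_amp_handle"],2,("top",))
print(arm.get_state()["width"])
E
```

```text
side bridge_amp_near_tip 3 [ 0.4569 -0.232   0.1855] [0.0011 0.0018 0.0009]
side bridge_amp_handle 4 [ 0.5404 -0.2228  0.1728] [0.001  0.0018 0.0017]
side bridge_amp_far_tip 4 [ 0.6214 -0.2205  0.1826] [0.001  0.0006 0.0015]
21.2 [ 0.59100388 -0.22044718  0.29116013] [ 0.67293967  0.45457343 -0.19946555]
top bridge_amp_handle 2 [ 0.5376 -0.2241  0.174 ] [0.0002 0.0008 0.0016]
21.4 [ 0.59101479 -0.22044261  0.29115249] [-0.18416258 -0.47586907  0.20388515]
0.031073704231849457
```

The module sits level and raised 6 mm, with both tips 82 mm out (nominal for 0.6). Grasping the handle next.

Request:
{"name": "move_arm", "arguments": {
  "increments": [
    {"dx": 0.026,"dy": 0,"dz": 0,"twist": 0,"jaw": -0.3},
    {"dx": 0.026,"dy": -0.001,"dz": 0,"twist": 0,"jaw": -0.3},
    {"dx": 0,"dy": 0,"dz": 0.02,"twist": 0,"jaw": -0.3},
    {"dx": 0,"dy": 0,"dz": 0.025,"twist": 0,"jaw": -0.3},
    {"dx": 0,"dy": 0,"dz": 0.015,"twist": 0,"jaw": -0.3},
    {"dx": 0,"dy": 0,"dz": 0.011,"twist": 0,"jaw": -0.3},
    {"dx": 0,"dy": 0,"dz": 0,"twist": 0,"jaw": -0.3}
  ]
}}

```text
t: 21.98
eef_pos: [0.538, -0.2232, 0.2178]
ee_rot: [3.141, -0.004, -3.104]
force: [-0.8, 1.5, 0.4]
width: 0.0309
gripper_force: 0.0
```

Request:
{"name": "move_arm", "arguments": {
  "increments": [
    {"dx": 0,"dy": 0,"dz": 0,"twist": 0,"jaw": -1},
    {"dx": 0,"dy": 0,"dz": 0,"twist": 0,"jaw": -1},
    {"dx": 0,"dy": 0,"dz": 0,"twist": 0,"jaw": -1},
    {"dx": 0,"dy": 0,"dz": 0,"twist": 0,"jaw": -1},
    {"dx": 0,"dy": 0,"dz": 0,"twist": 0,"jaw": -1}
  ],
  "force": 45
}}

```text
t: 22.4
eef_pos: [0.5396, -0.2235, 0.2211]
ee_rot: [-3.141, 0.002, -3.104]
force: [-1.3, 0.6, 2.7]
width: 0.0095
gripper_force: 45.0
```

Request:
{"name": "move_arm", "arguments": {
  "increments": [
    {"dx": 0,"dy": 0,"dz": -0.005,"twist": 0,"jaw": -1},
    {"dx": 0,"dy": 0,"dz": -0.008,"twist": 0,"jaw": -1},
    {"dx": 0,"dy": 0,"dz": -0.01,"twist": 0,"jaw": -1},
    {"dx": 0,"dy": 0,"dz": -0.01,"twist": 0,"jaw": -1},
    {"dx": 0,"dy": 0,"dz": -0.01,"twist": 0,"jaw": -1}
  ]
}}

```text
t: 22.82
eef_pos: [0.5391, -0.2234, 0.2644]
ee_rot: [-3.142, 0.0, -3.104]
force: [1.2, -0.7, -5.5]
width: 0.0097
gripper_force: 45.0
```

Request:
{"name": "move_arm", "arguments": {
  "increments": [
    {"dx": 0,"dy": 0,"dz": -0.014,"twist": 0,"jaw": -1},
    {"dx": 0,"dy": 0,"dz": -0.014,"twist": 0,"jaw": -1},
    {"dx": 0,"dy": 0,"dz": -0.014,"twist": 0,"jaw": -1},
    {"dx": 0,"dy": 0,"dz": -0.014,"twist": 0,"jaw": -1},
    {"dx": 0,"dy": 0,"dz": -0.014,"twist": 0,"jaw": -1},
    {"dx": 0,"dy": 0,"dz": -0.014,"twist": 0,"jaw": -1},
    {"dx": 0,"dy": 0,"dz": -0.014,"twist": 0,"jaw": -1},
    {"dx": 0,"dy": 0,"dz": -0.014,"twist": 0,"jaw": -1},
    {"dx": 0,"dy": 0,"dz": -0.014,"twist": 0,"jaw": -1},
    {"dx": 0,"dy": 0,"dz": -0.014,"twist": 0,"jaw": -1},
    {"dx": 0,"dy": 0,"dz": 0,"twist": 0,"jaw": -1}
  ]
}}

```text
t: 23.73
eef_pos: [0.5397, -0.2238, 0.4072]
ee_rot: [-3.14, 0.005, -3.104]
force: [1.3, -0.7, -3.1]
width: 0.0095
gripper_force: 45.0
```

```bash
python3 - <<'E'
from h import *
f=arm.grab_frame("side")
cv2.imwrite("pics/s6.png",f)
t=arm.grab_frame("top")
print("tray",rect("top","tray",.035))
for c in("top","side"):
  for n in("tray","screw_jar_mid"): print(c,n,[(np.round(d["position"],3).tolist(),round(d["score"],2)) for d in arm.pinpoint(c,n)][:4])
s=arm.get_state();print(s['t'],s['eef_pos'],s['force'],s['width'])
E
```

```text
tray ((537.9075317382812, 153.3650665283203), (182.71490478515625, 293.7776184082031), 77.23411560058594)
top tray [([0.537, 0.152, -0.0], 0.88)]
top screw_jar_mid [([0.626, 0.1, 0.029], 0.66), ([0.754, 0.14, 0.031], 0.5), ([0.627, 0.337, 0.02], 0.43)]
side tray [([0.536, 0.153, 0.004], 0.88)]
side screw_jar_mid [([0.756, 0.145, 0.023], 0.94), ([0.627, 0.334, 0.02], 0.84), ([0.686, -0.043, 0.03], 0.69), ([0.728, -0.108, 0.024], 0.55)]
24.0833 [ 0.5388168  -0.22330923  0.4022346 ] [ 0.03305955 -0.00580537 -4.3382439 ] 0.009651398496690604
```

View pics/s6.png

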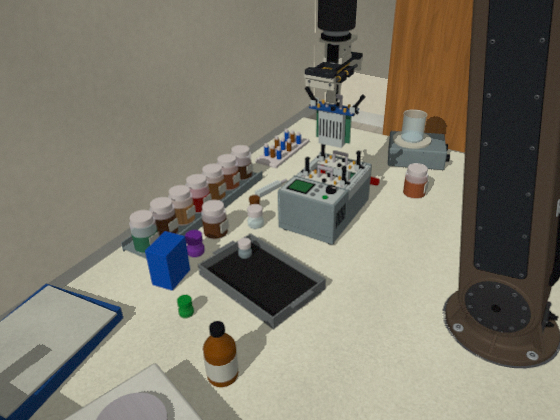

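The module hangs free at about (335,125), upright with both levers out. The white modules' levers are upright and the tray is clear. Carrying it to the tray.

Request:
{"name": "move_arm", "arguments": {
  "increments": [
    {"dx": 0.001,"dy": 0.012,"dz": 0,"twist": 0,"jaw": -1},
    {"dx": 0.001,"dy": 0.022,"dz": 0,"twist": 0,"jaw": -1},
    {"dx": 0.001,"dy": 0.03,"dz": 0,"twist": 0,"jaw": -1},
    {"dx": 0.001,"dy": 0.03,"dz": 0,"twist": 0,"jaw": -1},
    {"dx": 0.001,"dy": 0.03,"dz": 0,"twist": 0,"jaw": -1},
    {"dx": 0.001,"dy": 0.03,"dz": 0,"twist": 0,"jaw": -1},
    {"dx": 0.001,"dy": 0.03,"dz": 0,"twist": 0,"jaw": -1},
    {"dx": 0.001,"dy": 0.03,"dz": 0,"twist": 0,"jaw": -1},
    {"dx": 0.001,"dy": 0.03,"dz": 0,"twist": 0,"jaw": -1},
    {"dx": 0.001,"dy": 0.03,"dz": 0,"twist": 0,"jaw": -1},
    {"dx": 0.001,"dy": 0.03,"dz": 0,"twist": 0,"jaw": -1}
  ]
}}

```text
t: 25.0
eef_pos: [0.5159, 0.0816, 0.403]
ee_rot: [3.142, -0.0, -3.104]
force: [0.2, -0.5, -3.6]
width: 0.0094
gripper_force: 45.0
```

Request:
{"name": "move_arm", "arguments": {
  "increments": [
    {"dx": 0.001,"dy": 0.03,"dz": 0,"twist": 0,"jaw": -1},
    {"dx": 0,"dy": 0.026,"dz": 0,"twist": 0,"jaw": -1},
    {"dx": 0,"dy": 0.014,"dz": 0,"twist": 0,"jaw": -1},
    {"dx": 0,"dy": 0.008,"dz": 0,"twist": 0,"jaw": -1},
    {"dx": 0,"dy": 0,"dz": 0,"twist": 0,"jaw": -1},
    {"dx": 0,"dy": 0,"dz": 0,"twist": 0,"jaw": -1}
  ]
}}

```text
t: 25.5
eef_pos: [0.5125, 0.1576, 0.4029]
ee_rot: [-3.141, -0.001, -3.103]
force: [0.2, -0.5, -5.1]
width: 0.0095
gripper_force: 45.0
```

Request:
{"name": "move_arm", "arguments": {
  "increments": [
    {"dx": 0,"dy": 0,"dz": 0.012,"twist": 0,"jaw": -1},
    {"dx": 0,"dy": 0,"dz": 0.022,"twist": 0,"jaw": -1},
    {"dx": 0,"dy": 0,"dz": 0.024,"twist": 0,"jaw": -1},
    {"dx": 0,"dy": 0,"dz": 0.024,"twist": 0,"jaw": -1},
    {"dx": 0,"dy": 0,"dz": 0.024,"twist": 0,"jaw": -1},
    {"dx": 0,"dy": 0,"dz": 0.024,"twist": 0,"jaw": -1},
    {"dx": 0,"dy": 0,"dz": 0.022,"twist": 0,"jaw": -1},
    {"dx": 0,"dy": 0,"dz": 0.018,"twist": 0,"jaw": -1},
    {"dx": 0,"dy": 0,"dz": 0.012,"twist": 0,"jaw": -1},
    {"dx": 0,"dy": 0,"dz": 0.006,"twist": 0,"jaw": -1},
    {"dx": 0,"dy": 0,"dz": 0,"twist": 0,"jaw": -1}
  ]
}}

```text
t: 26.42
eef_pos: [0.5123, 0.1565, 0.214]
ee_rot: [-3.14, -0.002, -3.105]
force: [0.2, -0.6, -4.6]
width: 0.0093
gripper_force: 45.0
```

Request:
{"name": "move_arm", "arguments": {
  "increments": [
    {"dx": 0,"dy": 0,"dz": 0.003,"twist": 0,"jaw": -1},
    {"dx": 0,"dy": 0,"dz": 0.003,"twist": 0,"jaw": -1},
    {"dx": 0,"dy": 0,"dz": 0.002,"twist": 0,"jaw": -1},
    {"dx": 0,"dy": 0,"dz": 0.002,"twist": 0,"jaw": -1},
    {"dx": 0,"dy": 0,"dz": 0,"twist": 0,"jaw": -1}
  ]
}}

```text
t: 26.83
eef_pos: [0.5126, 0.1579, 0.2052]
ee_rot: [3.141, 0.0, -3.104]
force: [-0.2, -0.4, -4.3]
width: 0.0092
gripper_force: 45.0
```

Request:
{"name": "move_arm", "arguments": {
  "increments": [
    {"dx": 0,"dy": 0,"dz": 0.002,"twist": 0,"jaw": -1},
    {"dx": 0,"dy": 0,"dz": 0.002,"twist": 0,"jaw": -1},
    {"dx": 0,"dy": 0,"dz": 0.002,"twist": 0,"jaw": -1},
    {"dx": 0,"dy": 0,"dz": 0,"twist": 0,"jaw": -1},
    {"dx": 0,"dy": 0,"dz": 0,"twist": 0,"jaw": -1}
  ]
}}

```text
t: 27.25
eef_pos: [0.5126, 0.1579, 0.199]
ee_rot: [-3.141, -0.0, -3.104]
force: [0.3, 0.7, -4.6]
width: 0.0093
gripper_force: 45.0
```

Request:
{"name": "move_arm", "arguments": {
  "increments": [
    {"dx": 0,"dy": 0,"dz": 0.001,"twist": 0,"jaw": -1},
    {"dx": 0,"dy": 0,"dz": 0.001,"twist": 0,"jaw": -1},
    {"dx": 0,"dy": 0,"dz": 0,"twist": 0,"jaw": -1},
    {"dx": 0,"dy": 0,"dz": 0,"twist": 0,"jaw": -1}
  ]
}}

```text
t: 27.58
eef_pos: [0.5126, 0.1578, 0.1971]
ee_rot: [-3.142, -0.0, -3.104]
force: [-0.2, -0.1, -4.4]
width: 0.0095
gripper_force: 45.0
```

Request:
{"name": "move_arm", "arguments": {
  "increments": [
    {"dx": 0,"dy": 0,"dz": 0.001,"twist": 0,"jaw": -1},
    {"dx": 0,"dy": 0,"dz": 0,"twist": 0,"jaw": -1},
    {"dx": 0,"dy": 0,"dz": 0,"twist": 0,"jaw": -1}
  ]
}}

```text
t: 27.83
eef_pos: [0.5126, 0.1578, 0.1961]
ee_rot: [-3.142, -0.0, -3.104]
force: [-0.5, 0.7, -3.9]
width: 0.0094
gripper_force: 45.0
```

Request:
{"name": "move_arm", "arguments": {
  "increments": [
    {"dx": 0,"dy": 0,"dz": 0.001,"twist": 0,"jaw": -1},
    {"dx": 0,"dy": 0,"dz": 0,"twist": 0,"jaw": -1},
    {"dx": 0,"dy": 0,"dz": 0,"twist": 0,"jaw": -1}
  ]
}}

```text
t: 28.08
eef_pos: [0.5128, 0.1579, 0.1953]
ee_rot: [3.142, 0.0, -3.104]
force: [-0.2, -0.8, -3.4]
width: 0.0096
gripper_force: 45.0
```

Request:
{"name": "move_arm", "arguments": {
  "increments": [
    {"dx": 0,"dy": 0,"dz": 0.001,"twist": 0,"jaw": -1},
    {"dx": 0,"dy": 0,"dz": 0,"twist": 0,"jaw": -1},
    {"dx": 0,"dy": 0,"dz": 0,"twist": 0,"jaw": -1}
  ]
}}

```text
t: 28.33
eef_pos: [0.5131, 0.158, 0.1953]
ee_rot: [3.141, 0.001, -3.103]
force: [-1.3, -1.3, 5.1]
width: 0.0094
gripper_force: 45.0
```

Request:
{"name": "move_arm", "arguments": {
  "increments": [
    {"dx": 0,"dy": 0,"dz": 0.001,"twist": 0,"jaw": -1},
    {"dx": 0,"dy": 0,"dz": 0,"twist": 0,"jaw": -1},
    {"dx": 0,"dy": 0,"dz": 0,"twist": 0,"jaw": -1}
  ]
}}

```text
t: 28.58
eef_pos: [0.5136, 0.158, 0.1953]
ee_rot: [3.141, 0.003, -3.103]
force: [-2.9, -1.5, 12.4]
width: 0.0093
gripper_force: 45.0
```

It's down on the foam. I'll relieve the press, release and rise.

Request:
{"name": "move_arm", "arguments": {
  "increments": [
    {"dx": 0,"dy": 0,"dz": -0.0015,"twist": 0,"jaw": -1},
    {"dx": 0,"dy": 0,"dz": 0,"twist": 0,"jaw": -1},
    {"dx": 0,"dy": 0,"dz": 0,"twist": 0,"jaw": -0.4},
    {"dx": 0,"dy": 0,"dz": 0,"twist": 0,"jaw": -0.4},
    {"dx": 0,"dy": 0,"dz": 0,"twist": 0,"jaw": -0.2},
    {"dx": 0,"dy": 0,"dz": 0,"twist": 0,"jaw": -0.2},
    {"dx": 0,"dy": 0,"dz": 0,"twist": 0,"jaw": -0.2}
  ]
}}

```text
t: 29.17
eef_pos: [0.5127, 0.1579, 0.1946]
ee_rot: [-3.142, -0.0, -3.104]
force: [-0.7, 0.6, 0.7]
width: 0.0332
gripper_force: 0.0
```

Request:
{"name": "move_arm", "arguments": {
  "increments": [
    {"dx": 0,"dy": 0,"dz": -0.01,"twist": 0,"jaw": -0.2},
    {"dx": 0,"dy": 0,"dz": -0.02,"twist": 0,"jaw": -0.2},
    {"dx": 0,"dy": 0,"dz": -0.03,"twist": 0,"jaw": -0.2},
    {"dx": 0,"dy": 0,"dz": -0.03,"twist": 0,"jaw": -0.2},
    {"dx": 0,"dy": 0,"dz": -0.03,"twist": 0,"jaw": -0.2},
    {"dx": 0,"dy": 0,"dz": 0,"twist": 0,"jaw": -0.2},
    {"dx": 0,"dy": 0,"dz": 0,"twist": 0,"jaw": -0.2}
  ]
}}

```text
t: 29.75
eef_pos: [0.5133, 0.1583, 0.3174]
ee_rot: [3.139, 0.004, -3.104]
force: [0.2, -0.1, -0.8]
width: 0.0351
gripper_force: 0.0
```

```bash
python3 - <<'E'
from h import *
f=arm.grab_frame("side"); cv2.imwrite("pics/s7.png",cv2.resize(f[110:320,170:390],(629,600),interpolation=2))
for n in("bridge_amp","bridge_amp_near_tip","bridge_amp_far_tip","bridge_amp_handle","screw_jar_mid"): print(n,[(np.round(d["position"],3).tolist(),round(d["score"],2)) for d in arm.pinpoint("side",n)][:4])
s=arm.get_state();print(s['t'],s['eef_pos'],s['force'],s['width'])
E
```

```text
bridge_amp [([0.514, 0.157, 0.008], 0.62), ([0.454, 0.427, 0.074], 0.24)]
bridge_amp_near_tip [([0.426, 0.153, 0.157], 0.51)]
bridge_amp_far_tip [([0.591, 0.156, 0.156], 0.64)]
bridge_amp_handle [([0.512, 0.162, 0.144], 0.62), ([0.755, -0.223, 0.006], 0.49)]
screw_jar_mid [([0.628, 0.332, 0.018], 0.8), ([0.751, 0.144, 0.024], 0.75), ([0.686, -0.043, 0.028], 0.66), ([0.624, 0.093, 0.032], 0.64)]
30.05 [0.51235967 0.15763868 0.31371756] [-0.03616483 -0.03747092 -0.70173737] 0.035170346119818056
```

View pics/s7.png

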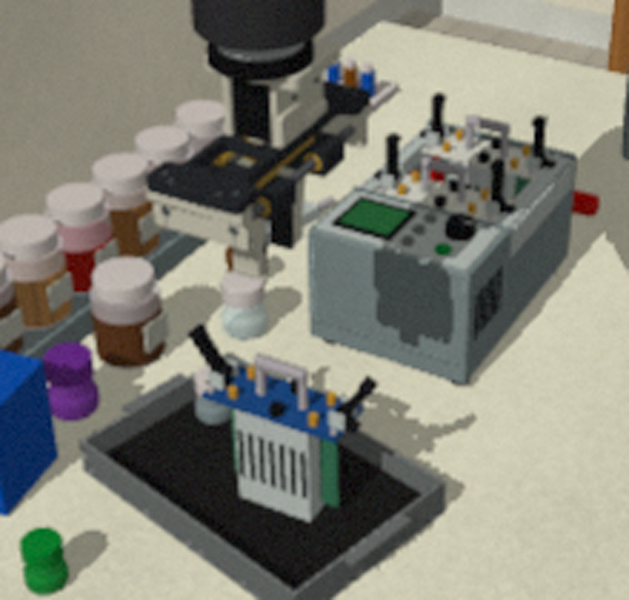

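The module stands upright in the tray (crop 285,430) with both levers out. The jar behind it at (212,395) is unmoved, the white modules' levers are upright, and the gripper is clear. Handing in.

```bash
python3 -c "
from station import arm
print(arm.job_done())"
```

```text
the job is handed in; nothing more can be done
None
```

The blue amplifier module was pried out with both levers swung fully outward, lifted clear and set down gently, standing upright on the tray's foam. The final side view showed the white modules still latched and the screw jar in place, and I handed the job in at about 30 s.

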